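Sort out the broken clay flower from the drying drawer

TASK

Pull the top drawer of the small wooden cabinet well open by its handle, take out the one broken flower - the one that has petals on one side only - and drop it into the wire basket. Then push the drawer gently back until it is fully home, leaving the two whole flowers standing in their places in it. The whole flowers are brittle, so do not knock them, and do not knock over the jar or tool pot on the table.

Things in the scene. Friction and masses are not known exactly. Their poses are not given: they have to be found in the camera images.
- cabinet_drawer0 (a joint): top drawer of the two-drawer plywood cabinet (240 deep, 360 wide, 175 high; its front side with the handles faces the robot, turned at most 20 degrees). Slide travel in m: 0 = fully home, 0.165 = fully open; it slides towards the robot along -x of cabinet. It may start up to 12 mm ajar
- cabinet: the cabinet, fixed. Origin at the centre of its underside on the table; x points from the front to the back, y to its left side seen from the robot, z up. Front face at x = -0.120, top at z = 0.175. On the rear half of its top is a fixed cork tile with two tins, at most 22 mm high, from x = 0.015 back
- cabinet_drawer0_handle (a point): middle of the top drawer's handle: a level steel bar 11 mm thick and 120 mm long along y of the cabinet, its axis 35 mm in front of the drawer's face (29 mm free behind the bar), 38 mm below the cabinet's top; moves with the drawer; axes as cabinet
- cabinet_drawer0_floor (a point): point on the top drawer's inner floor, midway in its width; moves with it; axes as cabinet. The inside is 195 mm deep (58 mm of it in front of this point) and 318 mm wide; side walls rise 55 mm above this floor, the front 63 mm. The three flowers stand in a row across the width in line with this point, about 88 mm apart, in any order
- broken: the broken flower, off-white hard clay, loose: it has three of its six petals, all on one side. Upright round bud in the middle, 32 mm thick and 50 mm high, with parallel sides from 15 to 44 mm; foot disc 48 mm across; petals reach 39 mm from the middle and rise to 21 mm. About 0.09 kg. Origin at the centre of the foot's underside, z up along the bud
- whole_a: a whole flower, off-white hard clay, loose: same as the broken one but with six petals all round, 78 mm across, 50 mm high. Origin at the centre of its underside, z up
- whole_b: the other whole flower, same shape as whole_a
- basket: open rectangular steel wire basket, fixed to the table, 200 (x) x 180 (y) mm, 80 mm high, walls and floor 4 mm. Origin at the centre of its underside, z up
- jar: white plastic jar with lid, loose, 72 mm across and 75 mm high, standing. Origin at the centre of its underside, z up
- tool_pot: clear pot of modelling tools, loose, 72 mm across, 95 mm high, tools to 187 mm. Origin at the centre of its underside, z up

How it is judged:
By the outcome, as a careful person would: the job done as asked, in the order asked, and still so for the second after the job is handed in, with the robot touching nothing.
It also fails if it takes over 72 s, if anything falls off the work surface, if the arm or the gripper's body presses on something with over 40 N, if the wrist force passes 120 N, or if a joint passes its speed limit or range.

ROBOT

A 6-joint arm with a two-finger parallel gripper is mounted at the origin on the work surface. World frame = base frame: x ahead of the robot, y to its left, z up, the work surface at z = 0. Lengths are in m, angles in degrees, forces in N, time in s.
With the tool pointing down it reaches from about 0.3 to 0.75 m from the base axis. Payload 8.5 kg.
Tool frame: the origin (TCP) lies at the very end of the fingers, on their centre line; the grasp point (between the pads) lies 19 mm behind it; z points along the fingers, y is the line along which they close (so a half turn about z gives the same grasp; the last joint's range is limited). The gripper opens to 85 mm and grips with 20 to 120 N. Pads are 22 mm wide; open, the fingers measure 114 mm over their backs; the gripper's body (76 mm by 85 mm) begins 54 mm behind the grasp point. The pads swing forward as they close: fully open they stand 13 mm farther back than shut.
Start: joints at [-83.383, 21.807, 74.336, -0, 83.858, -12.336], TCP at [0.179, -0.52, 0.231] pointing down, gripper open.
Joint ranges: [-178.18, 178.18], [-50.72, 133.34], [12.68, 142.11], [-81.47, 261.47], [9.98, 163.14], [-165.26, 165.26]. Speed limits (degrees/s): [136.94, 136.94, 180, 180, 180, 180].

INTERFACE

Orientations are given as a 3x3 rotation matrix whose columns are the frame's x, y, z axes.
In Python, from rig import observe, cams, ticket gives the robot as it stands.
- The arm moves only by the tool move_arm, never from a script. Its arguments are lists of equal length, an entry for each row: "jaw": the finger opening in cm, from 0 to 8.54; "dp": the shift along the tool's x, y, z in cm, a list of three; "turn": the turn, a rotation vector about the tool's x, y, z in rad, a list of three. In form: {"jaw": [jaw, ...], "dp": [[tx, ty, tz], ...], "turn": [[wx, wy, wz], ...]}. A call has 1 to 12 rows; each row shifts and turns the commanded pose from where the row before left it, along the tool's axes as they then stand; what a row does not reach is not made up. A row lasts 1/12 s, in which the tool goes at most 41.7 mm and 7.16 degrees, less where a joint would pass 70% of its speed; a pose out of reach is approached as far as the arm can. A call is refused whole if a number of a shift passes 4.17 or a number of a turn 0.125, either way. A call with a gripper value outside its range is refused whole. The fingers move at their own pace and stop on an object; "force" is the grip in N (left out, the last holds). Time passes only in rows, so rows that do not move let the fingers close. It gives the time, the measured TCP pose, the force, the opening and the grip force at its end, in the units of the state.
- observe(): the state, without advancing time (a new reading comes with each control period).
- cams.get_image(name): name is "scene" or "top" or "wrist"; returns (picture, depth): 420x560x3 uint8, red, green, blue; 420x560 float32, m along the optical axis (not along the pixel's ray), 0 where there is no reading.
- cams.calibration(name): a dict with "vertical_fov" (degrees; the focal length in pixels is half the picture's height over the tangent of half this angle, whatever the lens; pixels are square), "cx", "cy" (the principal point, pixels), "k1" (the pictures are not rectified: a ray, as slopes to the right and down, at radius r is drawn at 1 + k1 r^2 times it, then the intrinsics apply), "view" (4x4, takes a point from world to camera coordinates); the wrist camera has in their place "tool_from_camera" (4x4, takes a point from camera to tool coordinates, whose origin is the TCP and whose axes are the flange's). Camera axes: x right, y up, looking along -z (the intrinsics and any distortion apply to the point x, -y, -z); pixel columns grow to the right and rows downward; lengths in m; the calibration is good to about 2 mm. A picture is of the moment at which its call begins: read the wrist's pose just before it. calibration takes no time and is no camera call.
- ticket.close_job(): hands the job in; it is judged then, once.
Trained networks look in the newest picture that a camera, given by its name, has taken for a name from the list of things; names that differ only in an ending like _2 or _b are one class to them, and where a whole thing is asked for, a point or a joint stands for the part that bears it (a point fixed in the world has none). Each returns a list of dicts, best first, with "p" (0 to 1); they miss things now and then, are a little off and sometimes report something else, mostly with a low value. They report only what shows in the picture. A call takes as long as a camera call.
- cams.spot_in(camera, query): "box" ([centre column, centre row, width, height] as shares, 0 to 1, of the picture: columns of its width, rows of its height, round what is visible of it).
- cams.outline_of(camera, query): "mask" (420x560 bool, what is visible of it) and "box" ([centre column, centre row, width, height] as shares, 0 to 1, of the picture: columns of its width, rows of its height, round what is visible of it).
- cams.mark_of(camera, query): "location" ([column, row] as shares, 0 to 1, of the picture: columns of its width, rows of its height: a listed point, or the origin of a listed thing).
The state is a dict: "time_s": time; "q": joint angles; "qvel": joint speeds; "joint_efforts": joint torques, N m; "position": TCP position; "tool_rot": TCP orientation; "ft_force": force on the tool from outside, world axes, zero at the start; "wrist_torque": the same for the moment, N m; "grip_width": finger opening in m; "gripper_force": force on a finger pad.
Only numpy, scipy, OpenCV 4.12 (cv2) and the standard library are available. Lean on these libraries where they do the work, as an engineer would, in place of code of your own. Each camera call takes 0.05 s, during which the arm holds its last target. There are 200 camera calls.

## Working session

There is one attempt and no reset: what is moved stays moved. The work goes in short steps, Python scripts to look and compute and a tool call to move; the robot and the scene stay as the last step left them, time stands still between calls to the robot, and variables do not carry over. Pictures are saved under pics/ and viewed, at most 10 in all, crops included, and the job is handed in when it is done.

Besides the shell and the picture viewer there is one more tool, called after ">>>" as name(argument=value, ...), one argument or row to a line, values as JSON. move_arm: Moves the arm, as the interface text tells. Its arguments: {"type":"object","properties":{"jaw":{"type":"array","items":{"type":"number"}},"dp":{"type":"array","items":{"type":"array","items":{"type":"number"}}},"turn":{"type":"array","items":{"type":"array","items":{"type":"number"}}},"force":{"type":"number"}},"required":["jaw","dp","turn"]}

```bash
mkdir -p pics; cat > h.py <<'E'
import numpy as np, cv2
from rig import observe, cams, ticket
def ray(name,u,v):
    c=cams.calibration(name); f=210/np.tan(np.radians(c["vertical_fov"]/2))
    d=np.array([(u-c["cx"])/f,(v-c["cy"])/f]); s=d.copy()
    for _ in range(20): s=d/(1+c["k1"]*(s@s))
    return np.array([s[0],-s[1],-1.])
def c2w(name):
    c=cams.calibration(name)
    if name!="wrist": return np.linalg.inv(np.array(c["view"]))
    o=observe(); T=np.eye(4); T[:3,:3]=np.array(o["tool_rot"]); T[:3,3]=o["position"]
    return T@np.array(c["tool_from_camera"])
def pt(name,u,v,d):
    return (c2w(name)@np.r_[ray(name,u,v)*d,1])[:3]
def onz(name,u,v,z):
    M=c2w(name); r=M[:3,:3]@ray(name,u,v); o=M[:3,3]
    return o+r*(z-o[2])/r[2]
def cloud(name,D):
    c=cams.calibration(name); f=210/np.tan(np.radians(c["vertical_fov"]/2))
    v,u=np.mgrid[:420,:560]; d=np.stack([(u-c["cx"])/f,(v-c["cy"])/f],-1); s=d.copy()
    for _ in range(20): s=d/(1+c["k1"]*(s**2).sum(-1,keepdims=True))
    P=np.stack([s[...,0]*D,-s[...,1]*D,-D,np.ones_like(D)],-1)
    W=(P@c2w(name).T)[...,:3]; W[D<=0]=np.nan
    return W
E
python3 - <<'E'
from h import *
print(observe())
ims=[]
for n in ["scene","top"]:
    I,D=cams.get_image(n); cv2.imwrite(f"pics/{n}0.png",I[...,::-1]); 
    W=cloud(n,D)
    print(n,c2w(n)[:3,3].round(3))
    for q in ["cabinet","cabinet_drawer0_handle","cabinet_drawer0_floor","broken","basket","jar","tool_pot"]:
        for r in cams.mark_of(n,q)[:2]:
            u,v=r["location"][0]*560,r["location"][1]*420
            w=W[min(int(v),419),min(int(u),559)]
            print(q,round(r["p"],2),int(u),int(v),w.round(3), onz(n,u,v,0).round(3), onz(n,u,v,.137).round(3))
E
```

```text
{'time_s': 0.0, 'q': array([-8.33837566e+01,  2.18407891e+01,  7.43860744e+01, -1.14747907e-03,
        8.38593435e+01, -1.23371119e+01]), 'qvel': array([-0.00804149,  0.06051135,  0.06021642, -0.04150127,  0.02698352,
        0.12016866]), 'joint_efforts': array([ 1.04369734e-03, -4.48456264e+01, -2.31273115e+01, -9.20548041e-05,
        4.89825456e-03,  6.18394296e-06]), 'position': array([ 0.17858342, -0.51987374,  0.2307059 ]), 'tool_rot': array([[ 9.45782637e-01,  3.24800195e-01, -1.93137338e-04],
       [ 3.24800112e-01, -9.45781508e-01,  1.49228027e-03],
       [ 3.02027200e-04, -1.47410380e-03, -9.99998868e-01]]), 'ft_force': array([ 0.10629858, -0.21231207,  0.7814502 ]), 'wrist_torque': array([-0.05007677, -0.01666919,  0.01517088]), 'gripper_force': 0.0, 'grip_width': 0.08543695712518294}
scene [1.413 0.259 0.927]
cabinet_drawer0_handle 0.91 248 190 [ 0.631 -0.167  0.146] [ 0.485 -0.246  0.   ] [ 0.622 -0.172  0.137]
basket 0.84 437 248 [ 0.509  0.35  -0.   ] [ 0.51   0.351 -0.   ] [0.644 0.337 0.137]
jar 0.96 361 282 [0.733 0.185 0.041] [0.703 0.183 0.   ] [0.808 0.195 0.137]
tool_pot 0.77 186 160 [ 0.449 -0.496  0.026] [ 0.421 -0.516  0.   ] [ 0.567 -0.401  0.137]
top [ 0.361 -0.089  1.449]
cabinet 0.77 324 160 [ 0.746 -0.198  0.177] [ 0.797 -0.217  0.   ] [ 0.756 -0.204  0.137]
cabinet_drawer0_handle 0.87 312 199 [ 0.633 -0.165  0.143] [ 0.662 -0.175  0.   ] [ 0.634 -0.167  0.137]
cabinet_drawer0_floor 0.9 320 166 [ 0.728 -0.186  0.175] [ 0.777 -0.203  0.   ] [ 0.737 -0.192  0.137]
broken 0.38 325 161 [ 0.745 -0.202  0.172] [ 0.794 -0.217 -0.   ] [ 0.753 -0.205  0.137]
basket 0.79 149 237 [0.525 0.364 0.007] [0.525 0.364 0.   ] [0.51  0.321 0.137]
basket 0.58 416 273 [ 0.423 -0.508  0.008] [ 0.423 -0.513  0.   ] [ 0.417 -0.473  0.137]
jar 0.64 207 184 [0.691 0.168 0.077] [0.707 0.18  0.   ] [0.674 0.154 0.137]
tool_pot 0.92 418 274 [ 0.421 -0.516  0.001] [ 0.419 -0.518  0.   ] [ 0.413 -0.477  0.137]
```

View pics/scene0.png

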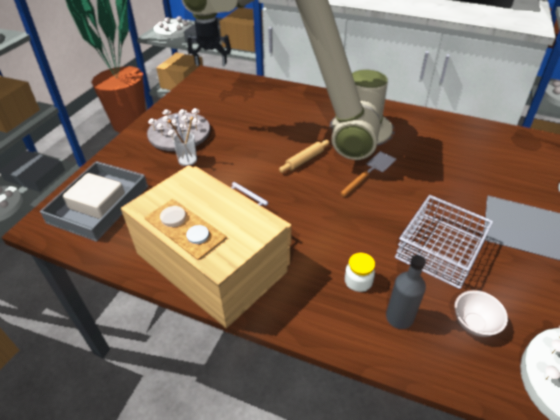

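View pics/top0.png

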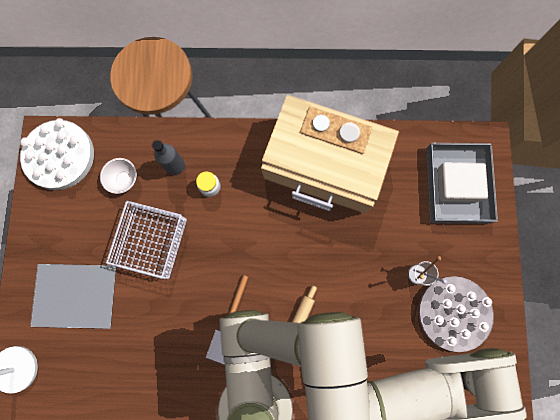

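The scene camera sees the cabinet from behind (handle near 248,190). In the top view the handle is at (312,199), the basket at (147,240), the jar at (207,184) and the tool pot at (424,272). The drawer looks almost shut. Next I measure the cabinet's yaw and the handle.

```bash
python3 - <<'E'
from h import *
I,D=cams.get_image("top"); W=cloud("top",D)
m=(abs(W[...,2]-.175)<.008)&(W[...,0]>.5)&(abs(W[...,1]+.2)<.3)
n,l,st,_=cv2.connectedComponentsWithStats(m.astype(np.uint8)); k=1+np.argmax(st[1:,4]); P=W[l==k]
print(len(P),P[:,2].mean(),cv2.minAreaRect((P[:,:2]*1000).astype(np.float32)))
x=W[...,0];y=W[...,1]
for q in ["cabinet_drawer0_handle","basket","jar","tool_pot"]:
  for r in cams.outline_of("top",q)[:1]:
    Q=W[r["mask"]]; Q=Q[np.isfinite(Q[:,0])]
    if q[0]=="c":Q=Q[(Q[:,2]>.11)]
    print(q,r["p"],len(Q),np.median(Q,0).round(3),np.percentile(Q,2,0).round(3),np.percentile(Q,98,0).round(3),cv2.minAreaRect((Q[:,:2]*1000).astype(np.float32)))
E
```

```text
6929 0.17612972780396255 ((792.809814453125, -216.70745849609375), (361.8391418457031, 225.8151397705078), 71.38948059082031)
cabinet_drawer0_handle 0.56 1325 [ 0.667 -0.178  0.156] [ 0.617 -0.333  0.112] [ 0.729 -0.021  0.168] ((661.5911254882812, -172.412353515625), (349.0628662109375, 68.34588623046875), 69.21304321289062)
basket 0.83 1146 [0.518 0.3   0.029] [ 0.4    0.25  -0.003] [0.628 0.465 0.085] ((519.3944702148438, 373.10101318359375), (217.96961975097656, 218.29531860351562), 76.55225372314453)
jar 0.67 471 [0.695 0.168 0.073] [0.669 0.139 0.001] [0.734 0.203 0.082] ((712.83447265625, 176.37139892578125), (92.87586212158203, 70.19284057617188), 21.925525665283203)
tool_pot 0.82 622 [ 0.423 -0.518  0.065] [ 0.39  -0.546  0.002] [ 0.456 -0.476  0.181] ((429.84051513671875, -518.5567016601562), (77.0191879272461, 89.82748413085938), 67.51614379882812)
```

>>> move_arm(
  jaw=[8.5, 8.5, 8.5, 8.5, 8.5, 8.5, 8.5, 8.5, 8.5, 8.5, 8.5, 8.5],
  dp=[
    [0, 0, -0.4],
    [0, 0, -0.4],
    [0, 0, -0.4],
    [0, 0, -0.4],
    [0, 0, 0],
    [0, 0, 0],
    [0, 0, 0],
    [0, 0, 0],
    [3.43, 1.93, 0],
    [3.43, 1.93, 0],
    [3.43, 1.93, 0],
    [3.43, 1.93, 0],
  ],
  turn=[
    [0, 0, -0.1143],
    [0, 0, -0.1143],
    [0, 0, -0.1143],
    [0, 0, -0.1143],
    [0, 0, -0.1143],
    [0, 0, -0.1143],
    [0, 0, -0.1143],
    [0, 0, -0.1143],
    [0, 0, 0],
    [0, 0, 0],
    [0, 0, 0],
    [0, 0, 0],
  ],
)

```text
time_s: 2.05
position: [0.2966, -0.4136, 0.2474]
tool_rot: [[0.321, 0.947, 0.0], [0.947, -0.321, -0.0], [-0.0, 0.0, -1.0]]
ft_force: [0.6, -0.4, 1.3]
grip_width: 0.0851
gripper_force: 0.0
```

>>> move_arm(
  jaw=[8.5, 8, 7, 6, 5, 4, 3, 2.6, 2.6, 2.6, 2.6, 2.6],
  dp=[
    [3.43, 1.93, 0],
    [3.43, 1.93, 0],
    [3.43, 1.93, 0],
    [3.43, 1.93, 0],
    [3.43, 1.93, 0],
    [3.43, 1.93, 0],
    [3.43, 1.93, 0],
    [3.43, 1.93, 0],
    [3.43, 1.93, 0],
    [3.43, 1.93, 0],
    [0, 0, 0],
    [0, 0, 0],
  ],
  turn=[
    [0, 0, 0],
    [0, 0, 0],
    [0, 0, 0],
    [0, 0, 0],
    [0, 0, 0],
    [0, 0, 0],
    [0, 0, 0],
    [0, 0, 0],
    [0, 0, 0],
    [0, 0, 0],
    [0, 0, 0],
    [0, 0, 0],
  ],
)

```text
time_s: 3.05
position: [0.5891, -0.1502, 0.2467]
tool_rot: [[0.317, 0.948, -0.001], [0.948, -0.317, 0.0], [-0.0, -0.001, -1.0]]
ft_force: [-0.3, -0.5, -0.2]
grip_width: 0.0259
gripper_force: 0.0
```

```bash
python3 - <<'E'
from h import *
o=observe(); print(o["time_s"],o["position"],o["tool_rot"].round(3),o["grip_width"],o["q"].round(0))
print(np.array(cams.calibration("wrist")["tool_from_camera"]).round(3))
I,D=cams.get_image("wrist"); cv2.imwrite("pics/w1.png",I[...,::-1]); W=cloud("wrist",D)
np.save("w1.npy",W)
for r in cams.outline_of("wrist","cabinet_drawer0_handle")[:1]: print(r["p"],r["box"])
for r in cams.mark_of("wrist","cabinet_drawer0_handle")[:2]:
    u,v=r["location"][0]*560,r["location"][1]*420
    print(r["p"],int(u),int(v),W[int(v),int(u)],onz("wrist",u,v,.137))
E
```

```text
3.05 [ 0.58909404 -0.15016037  0.24673476] [[ 0.317  0.948 -0.001]
 [ 0.948 -0.317  0.   ]
 [-0.    -0.001 -1.   ]] 0.02585841676076365 [-25.  27.  63.  -0.  90.  -7.]
[[ 0.001  0.963  0.271  0.068]
 [ 1.    -0.001  0.001  0.002]
 [ 0.001  0.271 -0.963 -0.142]
 [ 0.     0.     0.     1.   ]]
0.77 [0.7004, 0.4865, 0.2241, 0.9731]
0.81 338 202 [ 0.63171293 -0.16274198  0.14010156] [ 0.63172267 -0.16580499  0.137     ]
```

View pics/w1.png

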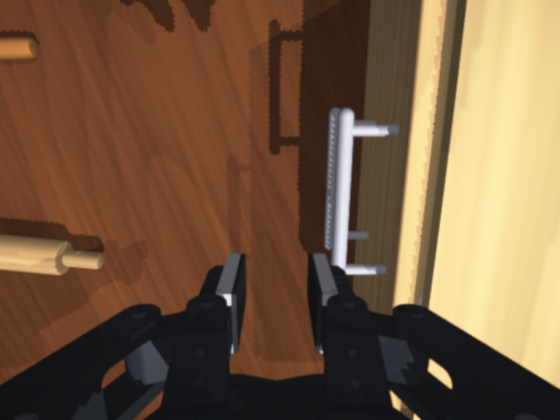

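The wrist view shows the bar from (347,112) to (337,268), with the drawer face to its right. I fit the bar axis from depth.

```bash
python3 - <<'E'
from h import *
W=np.load("w1.npy"); o=observe()
A=W[115:265,325:360].reshape(-1,3); A=A[(A[:,2]>.128)&(A[:,2]<.152)]
v=cv2.fitLine((A[:,:2]).astype(np.float32),cv2.DIST_HUBER,0,.001,.001).ravel(); print(len(A),v,np.degrees(np.arctan2(v[1],v[0])),np.percentile(A[:,2],[5,50,95]))
for e in [(347,112),(337,268)]: print(onz("wrist",*e,.14))
c=(onz("wrist",347,112,.14)+onz("wrist",337,268,.14))/2
print(c, o["tool_rot"].T@(np.r_[c[:2],.137]-o["position"])*100)
# drawer face top edge / cabinet front edge
B=W[:,360:560].reshape(-1,3); B=B[abs(B[:,2]-.175)<.006]; 
t=np.array([.319,.948]);n=np.array([.948,-.319])
print("top front", np.percentile(B[:,:2]@n,[1,5,50]), "handle n",np.median(A[:,:2]@n))
E
```

```text
2448 [ 0.32184967  0.9467908   0.63582236 -0.15679201] 71.225174 [0.13796539 0.14121002 0.14283261]
[ 0.65379915 -0.10711728  0.14      ]
[ 0.61643394 -0.212479    0.14      ]
[ 0.63511654 -0.15979814  0.14      ] [ 0.8270653   4.73592424 11.03808345]
top front [0.7080689  0.70956996 0.74351302] handle n 0.652952379979249
```

>>> move_arm(
  jaw=[2.6, 2.6, 2.6, 2.6, 2.6, 2.6, 2.6, 2.6, 2.6, 2.6],
  dp=[
    [0.25, 2.35, 0],
    [0.25, 2.35, 0],
    [0, 0, 0],
    [0, 0, 3],
    [0, 0, 3],
    [0, 0, 2],
    [0, 0, 1.5],
    [0, 0, 1.5],
    [0, 0, 1.5],
    [0, 0, 0],
  ],
  turn=[
    [0, 0, 0],
    [0, 0, 0],
    [0, 0, 0],
    [0, 0, 0],
    [0, 0, 0],
    [0, 0, 0],
    [0, 0, 0],
    [0, 0, 0],
    [0, 0, 0],
    [0, 0, 0],
  ],
)

```text
time_s: 4.03
position: [0.633, -0.1629, 0.121]
tool_rot: [[0.322, 0.947, -0.002], [0.947, -0.322, 0.001], [0.0, -0.002, -1.0]]
ft_force: [0.1, 0.0, -0.4]
grip_width: 0.026
gripper_force: 0.0
```

>>> move_arm(
  jaw=[1.5, 0.5, 0.5, 0.5, 0.5, 0.5],
  dp=[
    [0, 0, 0],
    [0, 0, 0],
    [0, 0, 0],
    [0, 0, 0],
    [0, 0, 0],
    [0, 0, 0],
  ],
  turn=[
    [0, 0, 0],
    [0, 0, 0],
    [0, 0, 0],
    [0, 0, 0],
    [0, 0, 0],
    [0, 0, 0],
  ],
  force=30,
)

```text
time_s: 4.53
position: [0.6342, -0.1629, 0.123]
tool_rot: [[0.32, 0.947, 0.0], [0.947, -0.32, -0.002], [-0.002, 0.001, -1.0]]
ft_force: [-2.3, -4.8, 1.7]
grip_width: 0.0095
gripper_force: 29.5
```

>>> move_arm(
  jaw=[0.5, 0.5, 0.5, 0.5, 0.5, 0.5, 0.5, 0.5, 0.5, 0.5, 0.5, 0.5],
  dp=[
    [0, -0.2, 0],
    [0, -0.4, 0],
    [0, -0.6, 0],
    [0, -0.8, 0],
    [0, -0.8, 0],
    [0, -0.8, 0],
    [0, -0.8, 0],
    [0, -0.8, 0],
    [0, -0.8, 0],
    [0, -0.8, 0],
    [0, -0.8, 0],
    [0, -0.8, 0],
  ],
  turn=[
    [0, 0, 0],
    [0, 0, 0],
    [0, 0, 0],
    [0, 0, 0],
    [0, 0, 0],
    [0, 0, 0],
    [0, 0, 0],
    [0, 0, 0],
    [0, 0, 0],
    [0, 0, 0],
    [0, 0, 0],
    [0, 0, 0],
  ],
)

```text
time_s: 5.53
position: [0.5548, -0.1361, 0.123]
tool_rot: [[0.32, 0.947, 0.002], [0.947, -0.32, -0.003], [-0.002, 0.002, -1.0]]
ft_force: [-1.4, -7.5, 0.8]
grip_width: 0.0094
gripper_force: 29.4
```

>>> move_arm(
  jaw=[0.5, 0.5, 0.5, 0.5, 0.5, 0.5, 0.5, 0.5, 0.5, 0.5, 0.5, 0.5],
  dp=[
    [0, -0.8, 0],
    [0, -0.8, 0],
    [0, -0.8, 0],
    [0, -0.8, 0],
    [0, -0.8, 0],
    [0, -0.8, 0],
    [0, -0.7, 0],
    [0, -0.5, 0],
    [0, -0.4, 0],
    [0, -0.2, 0],
    [0, 0, 0],
    [0, 0, 0],
  ],
  turn=[
    [0, 0, 0],
    [0, 0, 0],
    [0, 0, 0],
    [0, 0, 0],
    [0, 0, 0],
    [0, 0, 0],
    [0, 0, 0],
    [0, 0, 0],
    [0, 0, 0],
    [0, 0, 0],
    [0, 0, 0],
    [0, 0, 0],
  ],
)

```text
time_s: 6.53
position: [0.4921, -0.1151, 0.1229]
tool_rot: [[0.32, 0.947, 0.0], [0.947, -0.32, -0.003], [-0.002, 0.001, -1.0]]
ft_force: [-3.7, -7.7, 1.5]
grip_width: 0.0102
gripper_force: 29.5
```

>>> move_arm(
  jaw=[1.8, 2.6, 2.6, 2.6, 2.6, 2.6, 2.6, 2.6, 2.6, 2.6, 2.6, 2.6],
  dp=[
    [0, 0, 0],
    [0, 0, 0],
    [0, 0, 0],
    [0, 0, 0],
    [0, 0, -0.5],
    [0, 0, -1.5],
    [0, 0, -3],
    [0, 0, -3],
    [0, 0, -4],
    [0, 0, -4],
    [0, 0, -4],
    [0, 0, 0],
  ],
  turn=[
    [0, 0, 0],
    [0, 0, 0],
    [0, 0, 0],
    [0, 0, 0],
    [0, 0, 0],
    [0, 0, 0],
    [0, 0, 0],
    [0, 0, 0],
    [0, 0, 0],
    [0, 0, 0],
    [0, 0, 0],
    [0, 0, 0],
  ],
)

```text
time_s: 7.53
position: [0.4937, -0.1144, 0.3304]
tool_rot: [[0.32, 0.947, 0.013], [0.948, -0.319, -0.006], [-0.002, 0.014, -1.0]]
ft_force: [-0.4, -0.3, 1.1]
grip_width: 0.026
gripper_force: 0.0
```

>>> move_arm(
  jaw=[2.6, 2.6, 2.6, 2.6, 2.6, 2.6],
  dp=[
    [0, 2.5, -2],
    [0, 2.5, -2],
    [0, 2.5, -2],
    [0, 2.5, -2],
    [0, 0, 0],
    [0, 0, 0],
  ],
  turn=[
    [0, 0, 0],
    [0, 0, 0],
    [0, 0, 0],
    [0, 0, 0],
    [0, 0, 0],
    [0, 0, 0],
  ],
)

```text
time_s: 8.03
position: [0.5877, -0.1461, 0.4018]
tool_rot: [[0.32, 0.948, 0.0], [0.948, -0.32, 0.0], [0.0, 0.0, -1.0]]
ft_force: [0.5, -0.4, -0.8]
grip_width: 0.0262
gripper_force: 0.0
```

```bash
python3 - <<'E'
from h import *
o=observe(); print(o["time_s"],o["position"])
I,D=cams.get_image("wrist"); cv2.imwrite("pics/w2.png",I[...,::-1]); W=cloud("wrist",D); np.save("w2.npy",W)
for q in ["broken","whole_a","cabinet_drawer0_floor","cabinet_drawer0_handle"]:
    for r in cams.mark_of("wrist",q)[:4]:
        u,v=r["location"][0]*560,r["location"][1]*420
        print(q,round(r["p"],2),int(u),int(v),W[min(int(v),419),int(u)].round(3))
E
```

```text
8.0333 [ 0.58772772 -0.14611785  0.40183124]
whole_a 0.72 285 162 [ 0.6   -0.141  0.144]
whole_a 0.72 289 86 [ 0.628 -0.067  0.15 ]
cabinet_drawer0_floor 0.41 286 164 [ 0.6   -0.143  0.147]
cabinet_drawer0_handle 0.76 186 168 [ 0.494 -0.112  0.141]
```

View pics/w2.png

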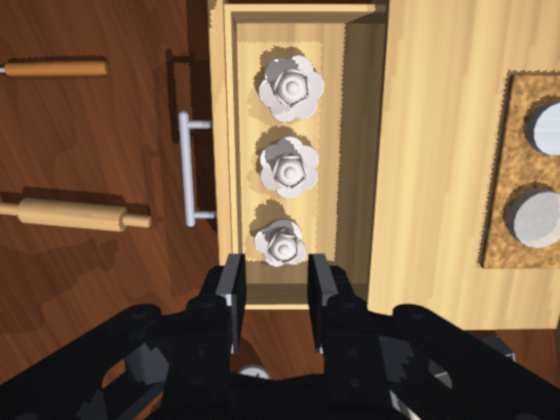

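The drawer is open. Whole flowers sit at (291,88) and (290,172); the broken one is at (284,248), nearest the gripper. I zoom in to get its petal direction and centre.

```bash
python3 - <<'E'
from h import *
I=cv2.imread("pics/w2.png"); cv2.imwrite("pics/w2c.png",cv2.resize(I[200:280,235:335],None,fx=7,fy=7,interpolation=cv2.INTER_CUBIC))
W=np.load("w2.npy"); R=np.array([[.320,.948],[.948,-.320]]); p0=observe()["position"]
def st(a): return (a-p0[:2])@R.T   # tool x(cab y), tool y(cab x)
for nm,(u,v) in dict(br=(284,248),wb=(290,172),wa=(291,88)).items():
    A=W[v-25:v+25,u-32:u+32].reshape(-1,3); zt=np.nanpercentile(A[:,2],99.5); B=A[A[:,2]>zt-.008]; C=A[(A[:,2]>zt-.05)]
    b=A[A[:,2]>zt-.037]
    print(nm,"top z",zt.round(4),"top c",st(np.median(B[:,:2],0)).round(4),len(B),"world",np.median(B[:,:2],0).round(4),"mark on z:",st(onz("wrist",u,v,zt)[:2]).round(4))
    print("   extents",np.percentile(st(b[:,:2]),[2,98],axis=0).round(4).tolist(),"floor z",np.nanpercentile(A[:,2],5).round(4))
# walls
for z in (.15,.155):
  print([st(onz("wrist",u,v,z)[:2]).round(4).tolist() for u,v in [(232,150),(345,150),(300,20),(300,285)]])
E
```

```text
br top z 0.4191 top c [0.0102 0.0161] 80 world [ 0.6046 -0.1409] mark on z: [0.018  0.0045]
   extents [[0.0035, 0.0155], [0.011, 0.0178]] floor z 0.0959
wb top z 0.1506 top c [-0.001   0.0166] 699 world [ 0.6015 -0.1517] mark on z: [-0.0012  0.016 ]
   extents [[-0.0338, -0.016], [0.021, 0.0484]] floor z 0.0963
wa top z 0.1509 top c [0.086  0.0179] 848 world [ 0.6306 -0.0697] mark on z: [0.0857 0.0162]
   extents [[0.0625, -0.0153], [0.1125, 0.0504]] floor z 0.0968
[[0.0225, -0.0462], [0.0226, 0.0746], [0.1496, 0.0244], [-0.1367, 0.0294]]
[[0.023, -0.0456], [0.0232, 0.0737], [0.1486, 0.0241], [-0.1341, 0.029]]
```

View pics/w2c.png

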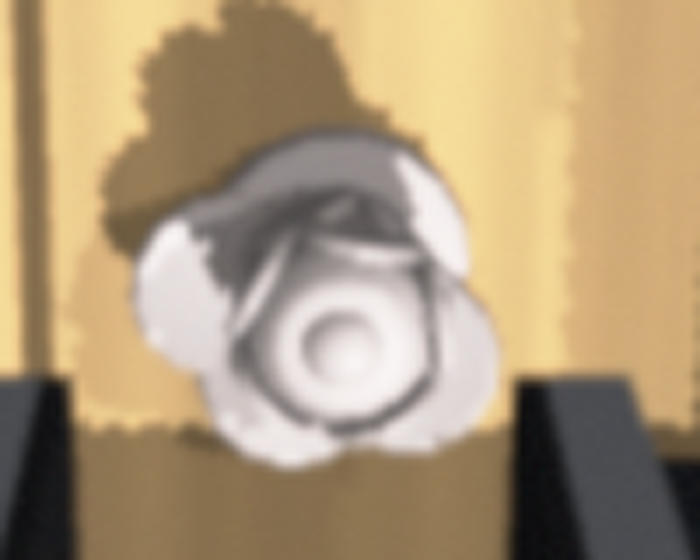

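The right-hand flower at crop (330,340) is seen obliquely. Its petals look reduced, but I can't tell for certain. I move the camera over the drawer's right half to see.

>>> move_arm(
  jaw=[4, 5, 5, 5, 5],
  dp=[
    [-3.0, 0.4, 2],
    [-3.5, 0.4, 2],
    [-3.5, 0.4, 2],
    [-3.0, 0.4, 1],
    [0, 0, 0],
  ],
  turn=[
    [0, 0, 0],
    [0, 0, 0],
    [0, 0, 0],
    [0, 0, 0],
    [0, 0, 0],
  ],
)

```text
time_s: 8.7
position: [0.5581, -0.2783, 0.3287]
tool_rot: [[0.325, 0.946, -0.006], [0.946, -0.325, 0.003], [0.001, -0.006, -1.0]]
ft_force: [0.9, -0.2, 0.2]
grip_width: 0.05
gripper_force: 0.0
```

```bash
python3 - <<'E'
from h import *
o=observe(); print(o["time_s"],o["position"])
np.save("p3.npy",o["position"])
I,D=cams.get_image("wrist"); cv2.imwrite("pics/w3.png",I[...,::-1]); W=cloud("wrist",D); np.save("w3.npy",W)
for q in ["broken","whole_a"]:
    for r in cams.mark_of("wrist",q)[:4]:
        u,v=r["location"][0]*560,r["location"][1]*420
        print(q,round(r["p"],2),int(u),int(v),W[min(int(v),419),int(u)].round(3))
E
```

```text
8.7 [ 0.55811172 -0.27834477  0.32866685]
broken 0.76 273 131 [ 0.572 -0.231  0.151]
whole_a 0.9 276 32 [ 0.6   -0.157  0.149]
```

View pics/w3.png

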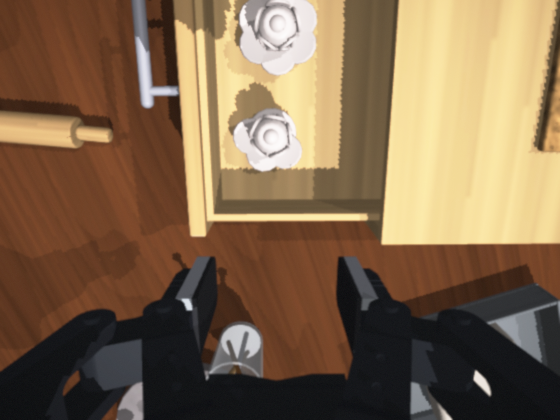

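The broken flower is at (272,136), with petals to the left, below and lower right and none above or to the right. The whole flower is at (278,24), and the tool pot at (240,345) is well clear. I compute the exact centre and petal direction.

```bash
python3 - <<'E'
from h import *
W=np.load("w3.npy"); o=observe(); R=o["tool_rot"]; p0=o["position"]
u,v=272,136; Z=W[100:178,225:310]; 
zt=np.nanpercentile(Z[25:50,35:60,2],95); print("top",zt)
T=((Z-p0)@R)  # tool coords
b=(Z[...,2]>.139)&(Z[...,2]<.155); q=T[b]; print("bud rect",cv2.minAreaRect((q[:,:2]*1000).astype(np.float32)), q.mean(0).round(4),b.sum())
b2=Z[...,2]>zt-.004; b2&=Z[...,2]<.156; print("tip",np.median(T[b2],0).round(4),b2.sum()); 
c=onz("wrist",272,136,.15); ct=(c-p0)@R; print("pix",ct.round(4))
cc=cv2.minAreaRect((q[:,:2]*1000).astype(np.float32))[0]; cc=np.array(cc)/1000
pm=(Z[...,2]>.107)&(Z[...,2]<.127); d=T[pm][:,:2]-cc; r=np.hypot(*d.T); a=np.degrees(np.arctan2(d[:,0],d[:,1]))%360
for lo in range(0,360,20):
    s=(a>=lo)&(a<lo+20); print(lo,s.sum(), r[s].max().round(3) if s.any() else 0, end=" | ")
print("floor",np.nanmedian(Z[:15,65:80,2]))
E
```

```text
top 0.15263186078587895
bud rect ((39.70566177368164, -4.748012542724609), (37.447784423828125, 37.578712463378906), 11.565064430236816) [ 0.0407 -0.0044  0.1852] 1410
tip [ 0.0411 -0.004   0.1831] 549
pix [ 0.0426 -0.0022  0.1827]
0 35 0.024 | 20 37 0.024 | 40 36 0.024 | 60 37 0.024 | 80 40 0.023 | 100 34 0.023 | 120 34 0.024 | 140 90 0.032 | 160 163 0.036 | 180 170 0.037 | 200 114 0.035 | 220 133 0.035 | 240 150 0.036 | 260 106 0.034 | 280 130 0.036 | 300 162 0.037 | 320 135 0.036 | 340 53 0.03 | floor 0.09944820791573877
```

>>> move_arm(
  jaw=[5.2, 5.2, 5.2, 5.2, 5.2, 5.2, 5.2, 5.2, 5.2, 5.2],
  dp=[
    [2.0, -0.2, 0],
    [2.0, -0.2, 0],
    [0, 0, 2],
    [0, 0, 2],
    [0, 0, 2],
    [0, 0, 2],
    [0, 0, 2],
    [0, 0, 1],
    [0, 0, 0],
    [0, 0, 0],
  ],
  turn=[
    [0, 0, 0],
    [0, 0, 0],
    [0, 0, 0.1075],
    [0, 0, 0.1075],
    [0, 0, 0.1075],
    [0, 0, 0.1075],
    [0, 0, 0],
    [0, 0, 0],
    [0, 0, 0],
    [0, 0, 0],
  ],
)

```text
time_s: 9.68
position: [0.5699, -0.2344, 0.2234]
tool_rot: [[0.685, 0.729, 0.001], [0.729, -0.685, -0.001], [0.0, 0.001, -1.0]]
ft_force: [-0.6, 0.0, 0.1]
grip_width: 0.0514
gripper_force: 0.0
```

```bash
python3 - <<'E'
from h import *
o=observe(); print(o["time_s"],o["position"],o["tool_rot"].round(3))
R=np.array([[.320,.948,0],[.948,-.320,0],[0,0,-1]])
p3=np.load("p3.npy"); b=p3+np.array([[0.325,.946,-.006],[.946,-.325,.003],[.001,-.006,-1]])@np.array([.0408,-.0042,.182]); print("bud world",b.round(4))
I,D=cams.get_image("wrist"); cv2.imwrite("pics/w4.png",I[...,::-1]); W=cloud("wrist",D)
m=(W[...,2]>.139)&(W[...,2]<.156)&(np.hypot(W[...,0]-b[0],W[...,1]-b[1])<.03)
print(m.sum(),W[m].mean(0), "off tool cm",(o["tool_rot"].T@(W[m].mean(0)-o["position"]))*100, "from old",(o["tool_rot"].T@(b-o["position"]))*100)
print(cv2.minAreaRect((((W[m]-o["position"])@o["tool_rot"])[:,:2]*1000).astype(np.float32)))
E
```

```text
9.6833 [ 0.56994462 -0.23444233  0.22336597] [[ 0.685  0.729  0.001]
 [ 0.729 -0.685 -0.001]
 [ 0.     0.001 -1.   ]]
bud world [ 0.5663 -0.2378  0.1467]
2561 [ 0.56878082 -0.23609379  0.14638476] off tool cm [-0.20207921  0.01994874  7.69809398] from old [-0.49852649 -0.04101756  7.663142  ]
((-3.3832387924194336, 0.25414085388183594), (37.825843811035156, 37.007293701171875), 74.44004821777344)
```

View pics/w4.png

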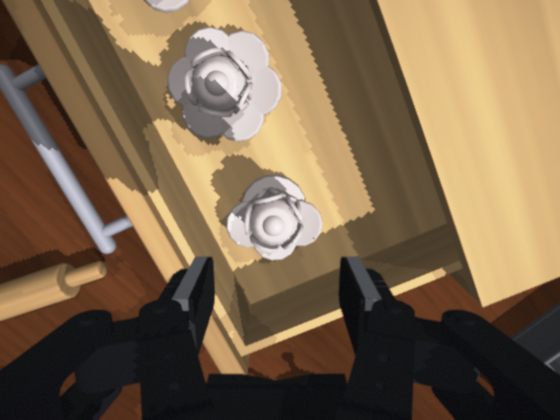

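Now closer, the bud is at (275,222), with petals to the left, right and below and a bare side above. The jaws straddle it correctly with about -2.5 mm still to correct in tool x. I descend and grip.

>>> move_arm(
  jaw=[5.2, 5.2, 5.2, 5.2, 5.2, 5.2, 5.2, 5.2, 5.2],
  dp=[
    [-0.25, 0.0, 0],
    [0, 0, 1.5],
    [0, 0, 1.8],
    [0, 0, 1.8],
    [0, 0, 1.8],
    [0, 0, 1.4],
    [0, 0, 1.0],
    [0, 0, 0.9],
    [0, 0, 0],
  ],
  turn=[
    [0, 0, 0],
    [0, 0, 0],
    [0, 0, 0],
    [0, 0, 0],
    [0, 0, 0],
    [0, 0, 0],
    [0, 0, 0],
    [0, 0, 0],
    [0, 0, 0],
  ],
)

```text
time_s: 10.48
position: [0.5675, -0.2368, 0.1193]
tool_rot: [[0.686, 0.728, -0.001], [0.728, -0.686, 0.001], [-0.0, -0.002, -1.0]]
ft_force: [0.4, -0.0, -0.1]
grip_width: 0.0519
gripper_force: 0.0
```

>>> move_arm(
  jaw=[4.4, 3.8, 3.4, 3, 2.6, 2.6, 2.6, 2.6],
  dp=[
    [0, 0, 0],
    [0, 0, 0],
    [0, 0, 0],
    [0, 0, 0],
    [0, 0, 0],
    [0, 0, 0],
    [0, 0, 0],
    [0, 0, 0],
  ],
  turn=[
    [0, 0, 0],
    [0, 0, 0],
    [0, 0, 0],
    [0, 0, 0],
    [0, 0, 0],
    [0, 0, 0],
    [0, 0, 0],
    [0, 0, 0],
  ],
  force=25,
)

```text
time_s: 11.15
position: [0.5682, -0.237, 0.1214]
tool_rot: [[0.686, 0.728, 0.002], [0.728, -0.686, -0.001], [0.0, 0.002, -1.0]]
ft_force: [-0.5, 1.0, 6.1]
grip_width: 0.0306
gripper_force: 25.0
```

>>> move_arm(
  jaw=[2.6, 2.6, 2.6, 2.6, 2.6, 2.6, 2.6, 2.6, 2.6, 2.6, 2.6],
  dp=[
    [0, 0, -0.3],
    [0, 0, -0.7],
    [0, 0, -1.2],
    [0, 0, -1.6],
    [0, 0, -2],
    [0, 0, -2],
    [0, 0, -2],
    [0, 0, -2],
    [0, 0, -2],
    [0, 0, -1.2],
    [0, 0, 0],
  ],
  turn=[
    [0, 0, 0],
    [0, 0, 0],
    [0, 0, 0],
    [0, 0, 0],
    [0, 0, 0],
    [0, 0, 0],
    [0, 0, 0],
    [0, 0, 0],
    [0, 0, 0],
    [0, 0, 0],
    [0, 0, 0],
  ],
)

```text
time_s: 12.07
position: [0.5684, -0.2372, 0.2735]
tool_rot: [[0.686, 0.728, 0.004], [0.728, -0.686, -0.003], [0.001, 0.005, -1.0]]
ft_force: [-0.4, 0.5, -0.7]
grip_width: 0.0305
gripper_force: 25.0
```

```bash
python3 - <<'E'
from h import *
o=observe(); print(o["time_s"],o["position"],o["grip_width"],o["gripper_force"],o["ft_force"])
I,D=cams.get_image("wrist"); J,E=cams.get_image("top"); W=cloud("top",E)
cv2.imwrite("pics/w5.png",np.hstack([cv2.resize(I[60:],(400,257)),cv2.resize(J[90:345,60:460],(400,257))])[...,::-1])
# basket rim
m=(W[...,2]>.065)&(W[...,2]<.095)&(W[...,0]>.36)&(W[...,0]<.66)&(W[...,1]>.22)&(W[...,1]<.52)
print(m.sum(),cv2.minAreaRect((W[m][:,:2]*1000).astype(np.float32)),W[m].mean(0))
E
```

```text
12.0667 [ 0.56841993 -0.23722172  0.27354111] 0.030529228909918018 24.956808625138365 [-0.41699765  0.4665337  -0.6946892 ]
487 ((513.8768310546875, 357.65997314453125), (186.1010284423828, 207.11465454101562), 76.78482818603516) [0.51149423 0.3606594  0.08017644]
```

View pics/w5.png

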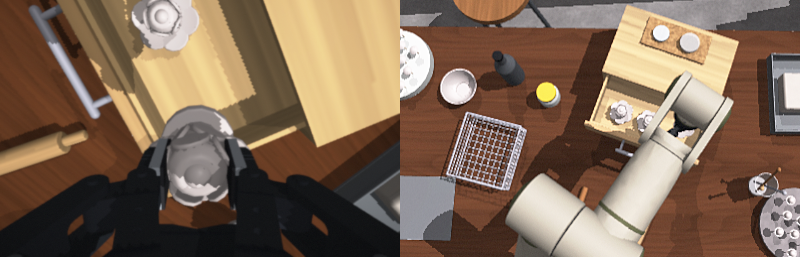

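The flower is held by its bud, and the two whole flowers still stand in the drawer. The basket centre is at about (0.513, 0.358). I carry it over.

>>> move_arm(
  jaw=[2.6, 2.6, 2.6, 2.6, 2.6, 2.6, 2.6, 2.6, 2.6, 2.6, 2.6, 2.6],
  dp=[
    [0.9, -1.0, 0],
    [1.8, -2.0, 0],
    [2.2, -2.49, 0],
    [2.2, -2.49, 0],
    [2.2, -2.49, 0],
    [2.2, -2.49, 0],
    [2.2, -2.49, 0],
    [2.2, -2.49, 0],
    [2.2, -2.49, 0],
    [2.2, -2.49, 0],
    [2.2, -2.49, 0],
    [2.2, -2.49, 0],
  ],
  turn=[
    [0, 0, 0],
    [0, 0, 0],
    [0, 0, 0],
    [0, 0, 0],
    [0, 0, 0],
    [0, 0, 0],
    [0, 0, 0],
    [0, 0, 0],
    [0, 0, 0],
    [0, 0, 0],
    [0, 0, 0],
    [0, 0, 0],
  ],
)

```text
time_s: 13.17
position: [0.5328, 0.1365, 0.2692]
tool_rot: [[0.686, 0.728, -0.002], [0.728, -0.686, 0.0], [-0.002, -0.002, -1.0]]
ft_force: [0.2, 0.3, -0.6]
grip_width: 0.0304
gripper_force: 25.0
```

>>> move_arm(
  jaw=[2.6, 2.6, 2.6, 2.6, 2.6, 2.6, 2.6, 2.6, 2.6],
  dp=[
    [2.2, -2.49, 0],
    [2.2, -2.49, 0],
    [2.2, -2.49, 0],
    [2.2, -2.49, 0],
    [2.2, -2.49, 0],
    [2.2, -2.49, 0],
    [1.6, -1.9, 0],
    [0, 0, 0],
    [0, 0, 0],
  ],
  turn=[
    [0, 0, 0],
    [0, 0, 0],
    [0, 0, 0],
    [0, 0, 0],
    [0, 0, 0],
    [0, 0, 0],
    [0, 0, 0],
    [0, 0, 0],
    [0, 0, 0],
  ],
)

```text
time_s: 13.92
position: [0.5117, 0.3588, 0.2688]
tool_rot: [[0.684, 0.73, -0.002], [0.73, -0.684, -0.001], [-0.003, -0.001, -1.0]]
ft_force: [0.1, -0.5, -1.4]
grip_width: 0.031
gripper_force: 25.0
```

>>> move_arm(
  jaw=[2.6, 2.6, 2.6, 2.6, 2.6, 2.6, 2.6, 2.6, 2.6, 2.6, 2.6],
  dp=[
    [0, 0, 1.5],
    [0, 0, 3],
    [0, 0, 3],
    [0, 0, 3],
    [0, 0, 3],
    [0, 0, 3],
    [0, 0, 2.5],
    [0, 0, 2],
    [0, 0, 1.3],
    [0, 0, 0.9],
    [0, 0, 0],
  ],
  turn=[
    [0, 0, 0],
    [0, 0, 0],
    [0, 0, 0],
    [0, 0, 0],
    [0, 0, 0],
    [0, 0, 0],
    [0, 0, 0],
    [0, 0, 0],
    [0, 0, 0],
    [0, 0, 0],
    [0, 0, 0],
  ],
)

```text
time_s: 14.83
position: [0.5121, 0.3563, 0.0364]
tool_rot: [[0.686, 0.727, -0.004], [0.727, -0.686, -0.002], [-0.004, -0.001, -1.0]]
ft_force: [-0.4, -0.0, -0.6]
grip_width: 0.0305
gripper_force: 25.0
```

>>> move_arm(
  jaw=[3.6, 4.6, 5.2, 5.2, 5.2, 5.2, 5.2, 5.2, 5.2, 5.2, 5.2, 5.2],
  dp=[
    [0, 0, 0],
    [0, 0, 0],
    [0, 0, 0],
    [0, 0, 0],
    [0, 0, 0],
    [0, 0, -1],
    [0, 0, -2],
    [0, 0, -4],
    [0, 0, -4],
    [0, 0, -4],
    [0, 0, -4],
    [0, 0, -4],
  ],
  turn=[
    [0, 0, 0],
    [0, 0, 0],
    [0, 0, 0],
    [0, 0, 0],
    [0, 0, 0],
    [0, 0, 0],
    [0, 0, 0],
    [0, 0, 0],
    [0, 0, 0],
    [0, 0, 0],
    [0, 0, 0],
    [0, 0, 0],
  ],
)

```text
time_s: 15.83
position: [0.5124, 0.3572, 0.2716]
tool_rot: [[0.686, 0.728, 0.001], [0.728, -0.686, 0.0], [0.001, 0.0, -1.0]]
ft_force: [0.8, 0.5, -0.2]
grip_width: 0.0519
gripper_force: 0.0
```

```bash
python3 - <<'E'
from h import *
o=observe(); print(o["time_s"],o["position"],o["grip_width"])
I,D=cams.get_image("wrist"); J,E=cams.get_image("top"); W=cloud("top",E); np.save("t6.npy",W)
cv2.imwrite("pics/w6.png",np.hstack([cv2.resize(I,(340,255)),J[90:345,60:460]])[...,::-1])
for q in ["cabinet_drawer0_handle","whole_a","broken"]:
  for r in cams.mark_of("top",q)[:3]:
    u,v=r["location"][0]*560,r["location"][1]*420; print(q,round(r["p"],2),int(u),int(v),W[int(v),int(u)].round(3),onz("top",u,v,.14).round(3))
E
```

```text
15.8333 [0.51240679 0.3572158  0.2716221 ] 0.051935192850892965
cabinet_drawer0_handle 0.71 295 243 [ 0.5   -0.115  0.142] [ 0.499 -0.117  0.14 ]
whole_a 0.78 307 211 [ 0.595 -0.15   0.148] [ 0.595 -0.152  0.14 ]
whole_a 0.61 298 246 [ 0.491 -0.124  0.145] [ 0.488 -0.126  0.14 ]
broken 0.51 211 186 [0.685 0.155 0.073] [0.669 0.142 0.14 ]
broken 0.5 151 239 [0.514 0.342 0.056] [0.501 0.315 0.14 ]
```

View pics/w6.png

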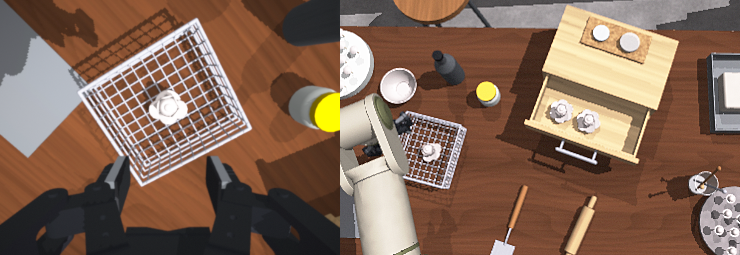

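The broken flower lies in the basket at (168,105) in the left panel. In the right panel both whole flowers still stand in the open drawer at (559,112) and (587,122), and the jar and pot are upright. I return to the handle.

>>> move_arm(
  jaw=[5, 4, 3, 2.6, 2.6, 2.6, 2.6, 2.6, 2.6, 2.6, 2.6, 2.6],
  dp=[
    [-2.55, 2.21, 0],
    [-2.55, 2.21, 0],
    [-2.55, 2.21, 0],
    [-2.55, 2.21, 0],
    [-2.55, 2.21, 0],
    [-2.55, 2.21, 0],
    [-2.55, 2.21, 0],
    [-2.55, 2.21, 0],
    [-2.55, 2.21, 0],
    [-2.55, 2.21, 0],
    [-2.55, 2.21, 0],
    [-2.55, 2.21, 0],
  ],
  turn=[
    [0, 0, 0],
    [0, 0, 0],
    [0, 0, 0],
    [0, 0, 0],
    [0, 0, 0],
    [0, 0, 0],
    [0, 0, 0],
    [0, 0, 0],
    [0, 0, 0],
    [0, 0, 0],
    [0, 0, 0],
    [0, 0, 0],
  ],
)

```text
time_s: 17.08
position: [0.4953, -0.0485, 0.267]
tool_rot: [[0.686, 0.728, -0.003], [0.728, -0.686, 0.001], [-0.001, -0.003, -1.0]]
ft_force: [0.0, -0.3, 0.4]
grip_width: 0.0257
gripper_force: 0.0
```

>>> move_arm(
  jaw=[2.6, 2.6, 2.6, 2.6, 2.6, 2.6, 2.6, 2.6],
  dp=[
    [-2.55, 2.21, 0],
    [-2.55, 2.21, 0],
    [0, 0, 0],
    [0, 0, 0],
    [0, 0, 0],
    [0, 0, 0],
    [0, 0, 0],
    [0, 0, 0],
  ],
  turn=[
    [0, 0, 0],
    [0, 0, 0],
    [0, 0, -0.1075],
    [0, 0, -0.1075],
    [0, 0, -0.1075],
    [0, 0, -0.1075],
    [0, 0, 0],
    [0, 0, 0],
  ],
)

```text
time_s: 17.75
position: [0.4931, -0.1144, 0.2673]
tool_rot: [[0.323, 0.946, -0.002], [0.946, -0.323, 0.001], [0.0, -0.002, -1.0]]
ft_force: [0.5, 0.1, 0.0]
grip_width: 0.0261
gripper_force: 0.0
```

```bash
python3 - <<'E'
from h import *
o=observe(); print(o["time_s"],o["position"],o["tool_rot"].round(3),o["grip_width"])
I,D=cams.get_image("wrist"); cv2.imwrite("pics/w7.png",I[...,::-1]); W=cloud("wrist",D)
T=(W-o["position"])@o["tool_rot"]
m=(W[...,2]>.13)&(W[...,2]<.147)&(abs(T[...,1])<.02)&(T[...,0]>-.0)&(T[...,0]<.07)
q=T[m]; print(m.sum(),np.percentile(q,[2,50,98],axis=0).round(4)); print(cv2.fitLine(q[:,:2].astype(np.float32),cv2.DIST_HUBER,0,.001,.001).ravel())
print("needed to old grip", (o["tool_rot"].T@(np.array([.4921,-.1151,.123])-o["position"]))*100)
E
```

```text
17.75 [ 0.49308443 -0.11441156  0.26733408] [[ 0.323  0.946 -0.002]
 [ 0.946 -0.323  0.001]
 [ 0.    -0.002 -1.   ]] 0.02609367988686543
1468 [[ 0.0018 -0.0036  0.1243]
 [ 0.0372  0.0023  0.1264]
 [ 0.0611  0.0181  0.1296]]
[0.9998141  0.01928221 0.03544525 0.0018198 ]
needed to old grip [-0.10135588 -0.03757863 14.43350347]
```

>>> move_arm(
  jaw=[2.6, 2.6, 2.6, 2.6, 2.6, 2.6, 2.6, 2.6, 2.6],
  dp=[
    [0, 0.05, 1.5],
    [0, 0, 3],
    [0, 0, 3],
    [0, 0, 2],
    [0, 0, 1.5],
    [0, 0, 1.5],
    [0, 0, 1.2],
    [0, 0, 0.8],
    [0, 0, 0],
  ],
  turn=[
    [0, 0, 0],
    [0, 0, 0],
    [0, 0, 0],
    [0, 0, 0],
    [0, 0, 0],
    [0, 0, 0],
    [0, 0, 0],
    [0, 0, 0],
    [0, 0, 0],
  ],
)

```text
time_s: 18.55
position: [0.4932, -0.1143, 0.1218]
tool_rot: [[0.321, 0.947, -0.003], [0.947, -0.321, 0.001], [0.0, -0.003, -1.0]]
ft_force: [0.2, 0.6, -0.5]
grip_width: 0.026
gripper_force: 0.0
```

>>> move_arm(
  jaw=[1.8, 1.4, 1.0, 0.5, 0.5, 0.5, 0.5],
  dp=[
    [0, 0, 0],
    [0, 0, 0],
    [0, 0, 0],
    [0, 0, 0],
    [0, 0, 0],
    [0, 0, 0],
    [0, 0, 0],
  ],
  turn=[
    [0, 0, 0],
    [0, 0, 0],
    [0, 0, 0],
    [0, 0, 0],
    [0, 0, 0],
    [0, 0, 0],
    [0, 0, 0],
  ],
  force=25,
)

```text
time_s: 19.13
position: [0.4943, -0.1148, 0.124]
tool_rot: [[0.32, 0.947, 0.001], [0.947, -0.32, -0.001], [-0.0, 0.001, -1.0]]
ft_force: [-1.8, 0.4, 6.6]
grip_width: 0.0096
gripper_force: 24.7
```

>>> move_arm(
  jaw=[0.5, 0.5, 0.5, 0.5, 0.5, 0.5, 0.5, 0.5, 0.5, 0.5, 0.5, 0.5],
  dp=[
    [0, 0.2, 0],
    [0, 0.4, 0],
    [0, 0.6, 0],
    [0, 0.6, 0],
    [0, 0.6, 0],
    [0, 0.6, 0],
    [0, 0.6, 0],
    [0, 0.6, 0],
    [0, 0.6, 0],
    [0, 0.6, 0],
    [0, 0.6, 0],
    [0, 0.6, 0],
  ],
  turn=[
    [0, 0, 0],
    [0, 0, 0],
    [0, 0, 0],
    [0, 0, 0],
    [0, 0, 0],
    [0, 0, 0],
    [0, 0, 0],
    [0, 0, 0],
    [0, 0, 0],
    [0, 0, 0],
    [0, 0, 0],
    [0, 0, 0],
  ],
)

```text
time_s: 20.13
position: [0.5571, -0.1359, 0.124]
tool_rot: [[0.32, 0.947, 0.001], [0.947, -0.32, -0.0], [0.0, 0.001, -1.0]]
ft_force: [-1.1, 2.3, 6.1]
grip_width: 0.0099
gripper_force: 24.7
```

>>> move_arm(
  jaw=[0.5, 0.5, 0.5, 0.5, 0.5, 0.5, 0.5, 0.5, 0.5, 0.5, 0.5, 0.5],
  dp=[
    [0, 0.6, 0],
    [0, 0.6, 0],
    [0, 0.6, 0],
    [0, 0.6, 0],
    [0, 0.6, 0],
    [0, 0.6, 0],
    [0, 0.6, 0],
    [0, 0.6, 0],
    [0, 0.6, 0],
    [0, 0.6, 0],
    [0, 0.6, 0],
    [0, 0.4, 0],
  ],
  turn=[
    [0, 0, 0],
    [0, 0, 0],
    [0, 0, 0],
    [0, 0, 0],
    [0, 0, 0],
    [0, 0, 0],
    [0, 0, 0],
    [0, 0, 0],
    [0, 0, 0],
    [0, 0, 0],
    [0, 0, 0],
    [0, 0, 0],
  ],
)

```text
time_s: 21.13
position: [0.6236, -0.1583, 0.124]
tool_rot: [[0.32, 0.947, 0.001], [0.947, -0.32, -0.0], [0.0, 0.001, -1.0]]
ft_force: [-1.2, 1.5, 5.1]
grip_width: 0.0099
gripper_force: 24.7
```

>>> move_arm(
  jaw=[0.5, 0.5, 0.5, 0.5, 0.5, 0.5, 0.5],
  dp=[
    [0, 0.4, 0],
    [0, 0.3, 0],
    [0, 0.2, 0],
    [0, 0.2, 0],
    [0, 0.1, 0],
    [0, 0.1, 0],
    [0, 0, 0],
  ],
  turn=[
    [0, 0, 0],
    [0, 0, 0],
    [0, 0, 0],
    [0, 0, 0],
    [0, 0, 0],
    [0, 0, 0],
    [0, 0, 0],
  ],
)

```text
time_s: 21.72
position: [0.6357, -0.1624, 0.124]
tool_rot: [[0.32, 0.947, 0.002], [0.947, -0.32, -0.0], [0.0, 0.002, -1.0]]
ft_force: [-0.3, 0.6, 4.8]
grip_width: 0.0102
gripper_force: 24.7
```

Back at the start position; now I go on in small steps until it meets the stop.

>>> move_arm(
  jaw=[0.5, 0.5, 0.5, 0.5, 0.5],
  dp=[
    [0, 0.1, 0],
    [0, 0.1, 0],
    [0, 0.1, 0],
    [0, 0.1, 0],
    [0, 0, 0],
  ],
  turn=[
    [0, 0, 0],
    [0, 0, 0],
    [0, 0, 0],
    [0, 0, 0],
    [0, 0, 0],
  ],
)

```text
time_s: 22.13
position: [0.6381, -0.1632, 0.124]
tool_rot: [[0.32, 0.948, -0.002], [0.948, -0.32, 0.001], [0.0, -0.002, -1.0]]
ft_force: [-7.1, 3.7, 9.5]
grip_width: 0.0103
gripper_force: 25.1
```

>>> move_arm(
  jaw=[0.5, 0.5, 0.5, 0.5],
  dp=[
    [0, 0.1, 0],
    [0, 0.1, 0],
    [0, 0.05, 0],
    [0, 0, 0],
  ],
  turn=[
    [0, 0, 0],
    [0, 0, 0],
    [0, 0, 0],
    [0, 0, 0],
  ],
)

```text
time_s: 22.47
position: [0.6382, -0.1632, 0.1239]
tool_rot: [[0.32, 0.948, -0.008], [0.948, -0.32, 0.003], [-0.0, -0.009, -1.0]]
ft_force: [-18.6, 5.5, 13.5]
grip_width: 0.0098
gripper_force: 25.9
```

>>> move_arm(
  jaw=[0.5, 1.0, 1.8, 2.6, 2.6, 2.6, 2.6, 2.6, 2.6, 2.6, 2.6, 2.6],
  dp=[
    [0, -0.15, 0],
    [0, -0.1, 0],
    [0, 0, 0],
    [0, 0, 0],
    [0, 0, 0],
    [0, 0, 0],
    [0, 0, -0.5],
    [0, 0, -1.5],
    [0, 0, -3],
    [0, 0, -3],
    [0, 0, -3],
    [0, 0, 0],
  ],
  turn=[
    [0, 0, 0],
    [0, 0, 0],
    [0, 0, 0],
    [0, 0, 0],
    [0, 0, 0],
    [0, 0, 0],
    [0, 0, 0],
    [0, 0, 0],
    [0, 0, 0],
    [0, 0, 0],
    [0, 0, 0],
    [0, 0, 0],
  ],
)

```text
time_s: 23.47
position: [0.6406, -0.1644, 0.2404]
tool_rot: [[0.32, 0.947, 0.01], [0.947, -0.32, -0.005], [-0.001, 0.011, -1.0]]
ft_force: [0.4, 1.0, -0.0]
grip_width: 0.026
gripper_force: 0.0
```

>>> move_arm(
  jaw=[2.6, 2.6, 2.6, 2.6],
  dp=[
    [0, -1.5, -0.3],
    [0, -1.5, -0.3],
    [0, -1.6, -0.3],
    [0, 0, 0],
  ],
  turn=[
    [0, 0, 0],
    [0, 0, 0],
    [0, 0, 0],
    [0, 0, 0],
  ],
)

```text
time_s: 23.8
position: [0.594, -0.1483, 0.2437]
tool_rot: [[0.32, 0.948, 0.001], [0.948, -0.32, -0.0], [-0.0, 0.001, -1.0]]
ft_force: [-0.3, -0.4, 0.8]
grip_width: 0.0257
gripper_force: 0.0
```

```bash
python3 - <<'E'
from h import *
o=observe(); print(o["time_s"],o["position"],o["ft_force"])
I,D=cams.get_image("wrist"); cv2.imwrite("pics/w8.png",I[...,::-1]); W=cloud("wrist",D); n=np.array([.948,-.319]); t=np.array([.319,.948])
A=W.reshape(-1,3); A=A[(A[:,2]>.128)&(A[:,2]<.152)&(abs(A[:,:2]@n-.658)<.02)&(abs(A[:,:2]@t-.05)<.06)]; print("handle n",np.median(A[:,:2]@n),len(A))
W1=np.load("w1.npy").reshape(-1,3);A=W1[(W1[:,2]>.128)&(W1[:,2]<.152)&(abs(W1[:,:2]@n-.658)<.02)&(abs(W1[:,:2]@t-.05)<.06)]; print("start n",np.median(A[:,:2]@n),len(A))
E
```

```text
23.8 [ 0.5939568  -0.14827046  0.24370048] [-0.30736599 -0.39289322  0.76425514]
handle n 0.6599552459778484 2814
start n 0.6541309223965792 3053
```

View pics/w8.png

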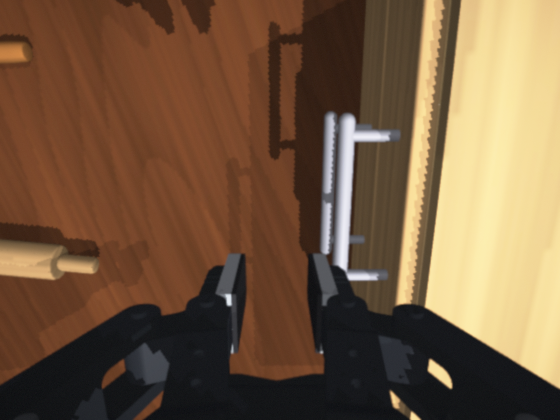

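The bar, at (345,195), sits closer to the cabinet than at the start, and the drawer is shut. I check it against the lower drawer's handle at (330,180).

```bash
python3 - <<'E'
from h import *
I,D=cams.get_image("wrist"); W=cloud("wrist",D); n=np.array([.9475,-.3197])
a=W[130:265,335:358].reshape(-1,3); a=a[(a[:,2]>.136)&(a[:,2]<.15)]
b=W[130:240,318:334].reshape(-1,3); b=b[(b[:,2]>.03)&(b[:,2]<.09)]
for q in (a,b): print(len(q),np.percentile(q[:,:2]@n,[5,50,95]).round(4),np.median(q[:,2]).round(4),np.percentile(q[:,2],95).round(4))
J,E=cams.get_image("top"); T=cloud("top",E)
for q in ["jar","tool_pot","broken"]:
  for r in cams.mark_of("top",q)[:2]:
    u,v=r["location"][0]*560,r["location"][1]*420; print(q,round(r["p"],2),T[int(v),int(u)].round(3))
E
```

```text
2009 [0.6543 0.6588 0.6639] 0.1406 0.1421
1322 [0.6539 0.6582 0.6634] 0.0655 0.0672
jar 0.7 [0.694 0.168 0.079]
tool_pot 0.83 [ 0.424 -0.517  0.   ]
broken 0.63 [0.51  0.347 0.057]
broken 0.63 [0.507 0.349 0.052]
```

The two handles line up (0.6588 against 0.6582), so the drawer is fully home. I hand the job in.

```bash
python3 -c "
from rig import ticket; print(ticket.close_job())"
```

```text
the job is handed in; nothing more can be done
None
```

The job is handed in: the broken flower is in the basket, the drawer is fully home, the two whole flowers were still standing at my last look before closing it, and the jar and tool pot are where they started.

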